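# Find the case that rattles and hold it out

### The job

One of the three sealed cases in the tray has a loose part inside: going from left to right, lift each case out of its nest, rock it (one end well down, about 30 degrees, back to level, then the other end down, with a short pause each time so that a loose part can slide) to find out whether it rattles, and set it back upright in its own nest before you take the next. Then hold the one that rattles out level over the middle of the hand-over pad, about 10 to 20 cm above it, and finish still holding it there, with the two good cases standing in their own nests and the tools and offcuts around left alone.

Things in the scene. Friction and masses are not known exactly. Their poses are not given: they have to be found in the camera images.
- case_a: sealed grey case with black lid rim, one of three alike: 110 mm long (x), 40 wide (y), 45 high, about 0.45 kg. Origin: centre of underside, z up. Flat sides: grip across the 40 mm width at mid-length. Holds a 0.3 kg dark metal insert on a white floor, seen through a clear strip in the lid, starting up to 10 mm off the middle
- case_b: as case_a. In one of the three cases (neither its letter nor its nest tells which) the insert is loose: tipped over about 15 degrees it slides along the case's x to the lower end, 28 mm off the middle, knocks, and stays there by friction (0.7 N) when the case is level again: the weight has shifted. In the two others it is jammed fast and never shifts
- case_c: outwardly the same as case_a, with an insert as told at case_b
- nest_left (a point): floor centre of the left nest (larger y) of the fixed 100x400 mm plywood tray, 6 mm above the bench; tray axes, z up. Three nests in a row, 135 mm apart along the tray's y, each 56 mm (x) by 125 mm (y) inside strips 6 mm high. A case stands in each, its long x axis along the row toward the robot's left, 7 mm clear all round; grip it front to back
- nest_middle (a point): the same for the middle nest
- nest_right (a point): the same for the right nest (smaller y). A tall storage rack stands beyond the right edge of the desk, from about y = -0.2 on: keep a leaning wrist clear of it
- pad: square hand-over pad of dark rubber with a grey panel, 90x90x4 mm, fixed flat on the bench beyond the tray; origin: centre of its underside
- insert_a (a joint): where the insert stands inside case_a, from the middle along the case's x (m), as its clear strip shows; within 0.010 either way at first, 0.028 at an end
- insert_b (a joint): where the insert stands inside case_b, from the middle along the case's x (m), as its clear strip shows; within 0.010 either way at first, 0.028 at an end
- insert_c (a joint): where the insert stands inside case_c, from the middle along the case's x (m), as its clear strip shows; within 0.010 either way at first, 0.028 at an end
- pliers: red-handled pliers lying flat, 58x178x12 mm; a bystander, origin: centre of its underside
- door_offcut: brown offcut of door profile, 58x110x55 mm; a bystander, origin: centre of its underside
- corner_key_1: light metal corner key, 45x45x28 mm; a bystander, origin: centre of its underside
- masking_tape_roll: roll of masking tape lying flat, 69 mm across, 24 mm high; a bystander, origin: centre of its underside

How it is judged:
On the way, in this order (a step that is already met when the one before it is completed fails the run):
1. the case from the left nest is held in the air and tipped by more than 23 degrees (((height (world z) of case_a above 0.045 m and angle between case_a's own z axis and vertical above 0.4 rad and contact force between the fingers and case_a above 1 N) or (height (world z) of case_b above 0.045 m and angle between case_b's own z axis and vertical above 0.4 rad and contact force between the fingers and case_b above 1 N) or (height (world z) of case_c above 0.045 m and angle between case_c's own z axis and vertical above 0.4 rad and contact force between the fingers and case_c above 1 N)) and distance between each of case_a, case_b, case_c and nest_left above 0.045 m).
2. still in the air, the case from the left nest is brought back level (within 17 degrees) (((height (world z) of case_a above 0.045 m and angle between case_a's own z axis and vertical below 0.3 rad and contact force between the fingers and case_a above 1 N) or (height (world z) of case_b above 0.045 m and angle between case_b's own z axis and vertical below 0.3 rad and contact force between the fingers and case_b above 1 N) or (height (world z) of case_c above 0.045 m and angle between case_c's own z axis and vertical below 0.3 rad and contact force between the fingers and case_c above 1 N)) and distance between each of case_a, case_b, case_c and nest_left above 0.045 m).
3. the case from the left nest is tipped again by more than 23 degrees (all of step 1).
4. the case from the middle nest is held in the air and tipped by more than 23 degrees (((height (world z) of case_a above 0.045 m and angle between case_a's own z axis and vertical above 0.4 rad and contact force between the fingers and case_a above 1 N) or (height (world z) of case_b above 0.045 m and angle between case_b's own z axis and vertical above 0.4 rad and contact force between the fingers and case_b above 1 N) or (height (world z) of case_c above 0.045 m and angle between case_c's own z axis and vertical above 0.4 rad and contact force between the fingers and case_c above 1 N)) and distance between each of case_a, case_b, case_c and nest_middle above 0.045 m).
5. still in the air, the case from the middle nest is brought back level (within 17 degrees) (((height (world z) of case_a above 0.045 m and angle between case_a's own z axis and vertical below 0.3 rad and contact force between the fingers and case_a above 1 N) or (height (world z) of case_b above 0.045 m and angle between case_b's own z axis and vertical below 0.3 rad and contact force between the fingers and case_b above 1 N) or (height (world z) of case_c above 0.045 m and angle between case_c's own z axis and vertical below 0.3 rad and contact force between the fingers and case_c above 1 N)) and distance between each of case_a, case_b, case_c and nest_middle above 0.045 m).
6. the case from the middle nest is tipped again by more than 23 degrees (all of step 4).
7. the case from the right nest is held in the air and tipped by more than 23 degrees (((height (world z) of case_a above 0.045 m and angle between case_a's own z axis and vertical above 0.4 rad and contact force between the fingers and case_a above 1 N) or (height (world z) of case_b above 0.045 m and angle between case_b's own z axis and vertical above 0.4 rad and contact force between the fingers and case_b above 1 N) or (height (world z) of case_c above 0.045 m and angle between case_c's own z axis and vertical above 0.4 rad and contact force between the fingers and case_c above 1 N)) and distance between each of case_a, case_b, case_c and nest_right above 0.045 m).
8. still in the air, the case from the right nest is brought back level (within 17 degrees) (((height (world z) of case_a above 0.045 m and angle between case_a's own z axis and vertical below 0.3 rad and contact force between the fingers and case_a above 1 N) or (height (world z) of case_b above 0.045 m and angle between case_b's own z axis and vertical below 0.3 rad and contact force between the fingers and case_b above 1 N) or (height (world z) of case_c above 0.045 m and angle between case_c's own z axis and vertical below 0.3 rad and contact force between the fingers and case_c above 1 N)) and distance between each of case_a, case_b, case_c and nest_right above 0.045 m).
9. the case from the right nest is tipped again by more than 23 degrees (all of step 7).
At the end, for the whole second after the job is handed in: The case whose insert has slid to an end (over 14 mm off the middle) is held still in the fingers, level within 0.2 rad, underside 70 to 300 mm up, centre within 45 mm of the pad's centre in plan; the other two stand upright, at rest, let go, within 25 mm of where they started ((((value of joint insert_a above 0.014 m or value of joint insert_a below -0.014 m) and height (world z) of case_a between 0.07 and 0.3 m and horizontal distance between case_a and pad below 0.045 m and angle between case_a's own z axis and vertical below 0.2 rad and linear speed of case_a below 0.03 m/s and contact force between the fingers and case_a above 1 N and distance of each of case_b, case_c from where it was at the start of the episode below 0.025 m and angle between each of case_b, case_c's own z axis and vertical below 0.1 rad and linear speed of each of case_b, case_c below 0.02 m/s and contact force between the fingers and case_b below 0.2 N and contact force between the fingers and case_c below 0.2 N) or ((value of joint insert_b above 0.014 m or value of joint insert_b below -0.014 m) and height (world z) of case_b between 0.07 and 0.3 m and horizontal distance between case_b and pad below 0.045 m and angle between case_b's own z axis and vertical below 0.2 rad and linear speed of case_b below 0.03 m/s and contact force between the fingers and case_b above 1 N and distance of each of case_a, case_c from where it was at the start of the episode below 0.025 m and angle between each of case_a, case_c's own z axis and vertical below 0.1 rad and linear speed of each of case_a, case_c below 0.02 m/s and contact force between the fingers and case_a below 0.2 N and contact force between the fingers and case_c below 0.2 N) or ((value of joint insert_c above 0.014 m or value of joint insert_c below -0.014 m) and height (world z) of case_c between 0.07 and 0.3 m and horizontal distance between case_c and pad below 0.045 m and angle between case_c's own z axis and vertical below 0.2 rad and linear speed of case_c below 0.03 m/s and contact force between the fingers and case_c above 1 N and distance of each of case_a, case_b from where it was at the start of the episode below 0.025 m and angle between each of case_a, case_b's own z axis and vertical below 0.1 rad and linear speed of each of case_a, case_b below 0.02 m/s and contact force between the fingers and case_a below 0.2 N and contact force between the fingers and case_b below 0.2 N))); the arm keeps its last pose, push and grip.
It fails at once if the pliers is moved by more than 30 mm (distance of pliers from where it was at the start of the episode above 0.03 m).
It fails at once if the door offcut is moved by more than 30 mm (distance of door_offcut from where it was at the start of the episode above 0.03 m).
It fails at once if the corner key 1 is moved by more than 30 mm (distance of corner_key_1 from where it was at the start of the episode above 0.03 m).
It fails at once if the masking tape roll is moved by more than 30 mm (distance of masking_tape_roll from where it was at the start of the episode above 0.03 m).
It also fails if it takes over 72 s, if anything falls off the work surface, if the arm or the gripper's body presses on something with over 40 N, if the wrist force passes 120 N, or if a joint passes its speed limit or range.

### The arm

A 7-joint arm with a two-finger parallel gripper is mounted at the origin on a cart in front of the work surface, level with it; the furniture and walls round the work are solid. World frame = base frame: x ahead of the robot, y to its left, z up, the work surface at z = 0. Lengths are in m, angles in rad, forces in N, time in s.
With the tool pointing down it reaches from about 0.425 to 0.875 m from the base axis. Payload 4.7 kg.
Tool frame: the origin (TCP) lies on the centre line of the jaws, within the pads' length; the fingertips stand 25 mm ahead of it and the grasp point (between the pads) lies 6 mm ahead of it; z points along the fingers, y is the line along which they close (so a half turn about z gives the same grasp; the last joint's range is limited). The gripper opens to 85 mm and grips with 20 to 120 N. Pads are 22 mm wide; open, the fingers measure 114 mm over their backs; the gripper's body (76 mm by 85 mm) begins 54 mm behind the grasp point. The pads swing forward as they close: fully open they stand 13 mm farther back than shut.
Start: joints at [-1.237, 0.321, -0.07, 1.45, 0.023, 1.371, -0.057], TCP at [0.204, 0.617, 0.256] pointing down, gripper open.
Joint ranges: [-2.86, 2.86], [-0.3, 2.09], [-1.38, 1.24], [0.06, 2.45], [-1.56, 4.7], [0.09, 2.05], [-2.69, 2.69]. Speed limits (rad/s): [2.57, 2.57, 3.14, 3.14, 3.14, 3.14, 3.14].

### API

Orientations are given as a 3x3 rotation matrix whose columns are the frame's x, y, z axes.
In Python, from station import env gives the robot as it stands.
- The arm moves only by the tool shift_gripper, called after "Call:" as name(argument=value, ...) on one line, values as JSON. Schema: {"type":"object","properties":{"increments":{"type":"array","items":{"type":"array","items":{"type":"array","items":{"type":"number"},"minItems":7,"maxItems":7},"minItems":1,"maxItems":20},"minItems":1,"maxItems":1},"only":{"type":"string"},"quiet":{"type":"boolean"},"lines":{"type":"string"}},"required":["increments"],"additionalProperties":false}. increments is a list that holds a single list of rows (three levels of brackets), with 1 to 20 rows, each of 7 numbers: the finger opening in m, then dx, dy, dz in m, then a rotation vector rx, ry, rz in rad; each row is the pose to reach, as a shift and turn from the pose commanded when the call began, along the tool's axes at that moment; what a row does not reach only later rows make up. A row lasts 1/8 s, in which the tool goes at most 0.0625 m and 0.188 rad, less where a joint would pass 70% of its speed; a pose out of reach is approached as far as the arm can. The fingers move at their own pace and stop on an object; the grip force is fixed at half the most. Time passes only in rows, so rows that do not move let the fingers close. The tool returns the time, the measured TCP pose, the force, the opening and the grip force at its end. only (a regular expression) keeps the lines of the reply that match it, lines (a string "A,B") keeps lines A to B, and quiet returns only ok. Input that does not fit is refused with a message, and nothing moves.
- env.get_state(): the state, without advancing time (a new reading comes with each control period).
- env.grab_frame(name): name is "scene" or "top"; returns a dict with "image" (400x640x3 uint8, blue, green, red), "fovy" (degrees; the focal length in pixels is half the picture's height over the tangent of half this angle, whatever the lens; pixels are square), "cx", "cy" (the principal point, pixels), "k1" (the pictures are not rectified: a ray, as slopes to the right and down, at radius r is drawn at 1 + k1 r^2 times it, then the intrinsics apply), "rvec" (rotation vector, rad) and "tvec" (3), from world to camera coordinates, as OpenCV has them. Camera axes: x right, y down, z forward; pixel columns grow to the right and rows downward; lengths in m; the calibration is good to about 2 mm. A picture is of the moment at which its call begins. There is no depth.
- env.hand_in(): hands the job in; it is judged then, once.
The state is a dict: "time_s": time; "joint_positions": joint angles; "joint_vel": joint speeds; "joint_efforts": joint torques, N m; "tool_pos": TCP position; "eef_rot": TCP orientation; "ft_force": force on the tool from outside, world axes, zero at the start; "torque": the same for the moment, N m; "width": finger opening in m; "gripper_force": force on a finger pad.
Only numpy, scipy, OpenCV 4.12 (cv2) and the standard library are available. Lean on these libraries where they do the work, as an engineer would, in place of code of your own. Each camera call takes 0.05 s, during which the arm holds its last target. There are 200 camera calls.

## Working session

There is one attempt and no reset: what is moved stays moved. The work goes in short steps, Python scripts to look and compute and a tool call to move; the robot and the scene stay as the last step left them, time stands still between calls to the robot, and variables do not carry over. Pictures are saved under pics/ and viewed, at most 10 in all, crops included, and the job is handed in when it is done.

```bash
ls; mkdir -p pics
```

Create h.py:
```python
import numpy as np, cv2
from station import env
def grab(n):
    f=env.grab_frame(n); return f
def ray(f,u,v):
    h=f["image"].shape[0]; F=h/2/np.tan(np.radians(f["fovy"])/2)
    xd,yd=(u-f["cx"])/F,(v-f["cy"])/F
    x,y=xd,yd
    for _ in range(30):
        s=1+f["k1"]*(x*x+y*y); x,y=xd/s,yd/s
    R=cv2.Rodrigues(np.array(f["rvec"],float))[0]; t=np.array(f["tvec"],float).ravel()
    return -R.T@t, R.T@np.array([x,y,1.])
def onz(f,u,v,z):
    o,d=ray(f,u,v); return o+d*(z-o[2])/d[2]
def proj(f,p):
    h=f["image"].shape[0]; F=h/2/np.tan(np.radians(f["fovy"])/2)
    R=cv2.Rodrigues(np.array(f["rvec"],float))[0]; q=R@np.array(p,float)+np.array(f["tvec"],float).ravel()
    x,y=q[0]/q[2],q[1]/q[2]; s=1+f["k1"]*(x*x+y*y)
    return np.array([f["cx"]+F*x*s,f["cy"]+F*y*s])
def tri(f1,p1,f2,p2):
    o1,d1=ray(f1,*p1);o2,d2=ray(f2,*p2)
    d1/=np.linalg.norm(d1);d2/=np.linalg.norm(d2)
    s=np.linalg.lstsq(np.c_[d1,-d2],o2-o1,rcond=None)[0]
    a=o1+s[0]*d1;b=o2+s[1]*d2
    return (a+b)/2,np.linalg.norm(a-b)
```

Run:
```python
from h import *
for n in("scene","top"):
    f=grab(n); cv2.imwrite(f"pics/{n}0.png",f["image"]); o,_=ray(f,320,200); print(n,o,f["fovy"],f["k1"])
s=env.get_state(); print(s["tool_pos"],s["eef_rot"],s["width"],s["ft_force"],s["torque"],s["time_s"])
```

```text
pics
station.py
scene [1.24161156 0.80106515 0.79139609] 53.80245575867104 -0.05110034535231872
top [0.33694722 0.32031554 1.23310723] 43.93819629951672 -0.10983793892309555
[0.20426111 0.61661183 0.25534013] [[-9.49298514e-01  3.14375783e-01 -4.45362376e-04]
 [ 3.14376083e-01  9.49297086e-01 -1.64956462e-03]
 [-9.58019635e-05 -1.70594052e-03 -9.99998540e-01]] 0.08562027248199071 [0.686679   0.89445786 0.54220442] [ 0.02129864 -0.01477464 -0.02446447] 0.1
```

View pics/scene0.png

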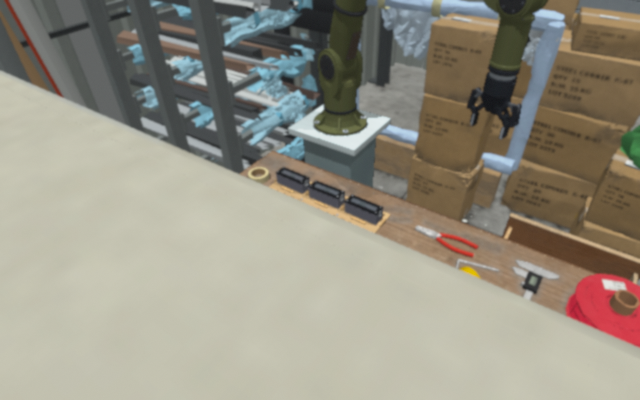

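View pics/top0.png

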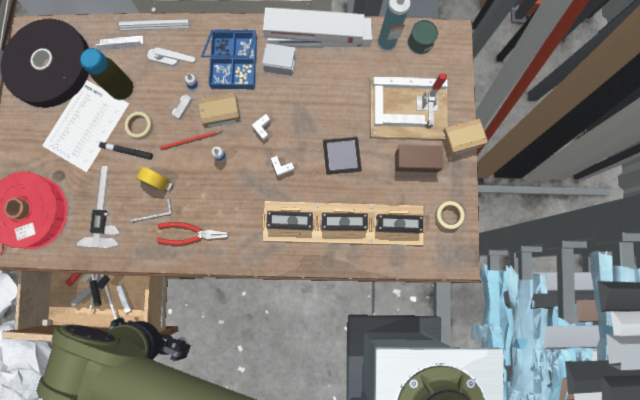

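The scene view is half hidden by a pale panel but shows the three cases at (292,180), (327,194), (364,208). The top view shows them at (290,221), (345,222), (399,223), the pad at (342,155), the tape at (451,215) and the pliers at (190,234).

Run:
```python
from h import *
F={n:grab(n) for n in("scene","top")}
roi={"scene":(265,155,400,235),"top":(255,195,435,250)}
C={}
for n,f in F.items():
    x0,y0,x1,y1=roi[n]; im=f["image"][y0:y1,x0:x1]
    m=(im.max(2)<75).astype(np.uint8)
    if n=="top":
        m=cv2.morphologyEx(m,cv2.MORPH_CLOSE,np.ones((5,5)))
    cs=[c for c in cv2.findContours(m,cv2.RETR_EXTERNAL,cv2.CHAIN_APPROX_NONE)[0] if cv2.contourArea(c)>60]
    for c in cs:
        r=cv2.minAreaRect(c); print(n,np.round(np.array(r[0])+[x0,y0],1),np.round(r[1],1),round(r[2],1),cv2.contourArea(c))
        if n=="top":
            b=cv2.boxPoints(r)+[x0,y0]
            w=np.array([onz(f,u,v,.051)[:2] for u,v in b]); print(np.round(w,4).tolist(), w.mean(0).round(4))
    big=cv2.resize(im,None,fx=4,fy=4,interpolation=cv2.INTER_CUBIC); cv2.imwrite(f"pics/{n}1.png",big)
f=F["top"]; im=f["image"][130:180,315:370]; m=((im.max(2)<130)).astype(np.uint8)
c=max(cv2.findContours(m,cv2.RETR_EXTERNAL,2)[0],key=cv2.contourArea); r=cv2.minAreaRect(c); u=np.array(r[0])+[315,130]; print("pad",r,onz(f,*u,.004))
a=cv2.imread("pics/scene1.png");b=cv2.imread("pics/top1.png")
cv2.imwrite("pics/both1.png",np.vstack([a,cv2.copyMakeBorder(cv2.resize(b,None,fx=a.shape[1]/b.shape[1],fy=a.shape[1]/b.shape[1]),0,0,0,0,0)]))
```

```text
scene [328.4 193. ] [110.3  14.5] 21.8 851.5
top [399.4 223.4] [45.3 16.2] 2.1 648.5
[[0.4353, 0.1679], [0.4743, 0.1666], [0.4726, 0.0567], [0.4335, 0.0584]] [0.4539 0.1124]
top [344.  221.5] [15. 44.] 90.0 614.5
[[0.4725, 0.2992], [0.4749, 0.1934], [0.4387, 0.1931], [0.4365, 0.2985]] [0.4557 0.2461]
top [289.5 220.3] [43.3 15.7] 2.4 613.0
[[0.4377, 0.4289], [0.4755, 0.4286], [0.4735, 0.3246], [0.4357, 0.3253]] [0.4556 0.3768]
pad ((26.76164436340332, 25.23561668395996), (36.011566162109375, 36.011566162109375), 83.9909896850586) [0.62923795 0.25113117 0.004     ]
```

View pics/both1.png

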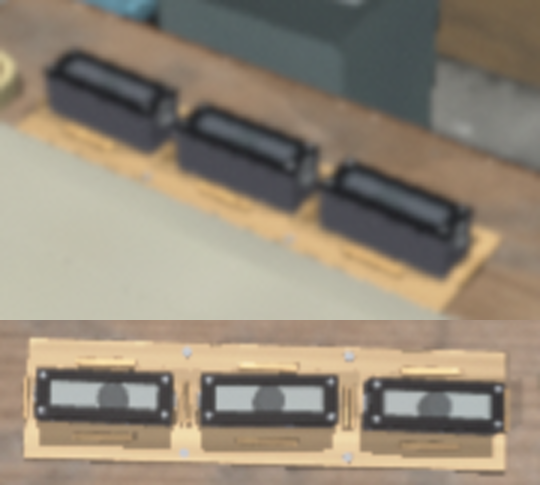

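The close-up shows the rims and clear strips plainly. The left case's strip centre is at about (364,206) in scene and (290,220) in top. I'll triangulate the strip centres and get the tray yaw.

Run:
```python
from h import *
f,g=grab("top"),grab("scene")
for n,a,b in(("L",(289.7,220.5),(364.3,205.7)),("M",(344.7,221.7),(328,190.75)),("R",(400.7,222.7),(293,175.5))):
    print(n,*tri(f,a,g,b), onz(f,*a,.051))
T=np.array([onz(f,*p,.006)[:2] for p in((265,201),(423.3,205.7),(424.3,245),(263.3,241))]);print(T.round(4),T.mean(0))
print("slope",(T[0]-T[1])[0]/(T[0]-T[1])[1],(T[3]-T[2])[0]/(T[3]-T[2])[1])
# tray check: bench plane height by tri of tray left-near corner
print("traycorner",tri(f,(263.3,241),g,(265+497/4,155+238/4)))
# sub-pixel outer rim: halfway bright between rim and wood in upsampled rows/cols
im=cv2.cvtColor(f["image"],cv2.COLOR_BGR2GRAY).astype(float)
for u,v in((289.7,220.5),(344.7,221.7),(400.7,222.7)):
    # profile along columns at upper rim row
    p=cv2.resize(im[int(v)-14:int(v)+15,int(u)-6:int(u)+7].mean(1,keepdims=True),None,fx=1,fy=10).ravel()
    print(u, im[int(v)-14:int(v)+15,int(u)-6:int(u)+7].mean(1).astype(int).tolist())
    print(im[int(v)-3:int(v)+4,int(u)-32:int(u)+33].mean(0).astype(int).tolist())
```

```text
L [0.45520608 0.37853914 0.04067421] 0.004122496706209702 [0.45513851 0.37622921 0.051     ]
M [0.45440528 0.24687287 0.04055017] 0.007183253614322772 [0.45519424 0.2444324  0.051     ]
R [0.45461024 0.11099862 0.04587118] 0.005678251308612532 [0.45565569 0.10947166 0.051     ]
[[0.5072 0.4415]
 [0.5043 0.0441]
 [0.4056 0.0422]
 [0.4072 0.4423]] [0.45606444 0.24250928]
slope 0.007289860341618367 0.0038872611524754905
traycorner (array([0.4075922 , 0.44242443, 0.00136438]), np.float64(0.0006454248730365699))
289.7 [202, 194, 218, 213, 146, 112, 79, 67, 66, 83, 138, 144, 140, 139, 137, 137, 137, 126, 86, 67, 65, 63, 66, 98, 136, 141, 128, 142, 148]
[148, 148, 148, 148, 146, 148, 190, 151, 186, 142, 80, 68, 66, 68, 94, 168, 176, 176, 178, 178, 178, 178, 178, 182, 181, 182, 181, 181, 182, 180, 158, 121, 112, 111, 112, 112, 112, 111, 112, 118, 141, 182, 186, 185, 186, 185, 185, 185, 185, 179, 123, 74, 65, 65, 67, 90, 160, 176, 174, 149, 142, 182, 187, 174, 147]
344.7 [203, 206, 210, 215, 168, 132, 88, 67, 63, 71, 129, 139, 134, 129, 125, 124, 126, 125, 90, 69, 64, 63, 61, 87, 131, 143, 144, 135, 142]
[90, 157, 172, 173, 150, 143, 178, 185, 171, 141, 76, 65, 65, 65, 91, 178, 186, 186, 186, 186, 186, 186, 186, 186, 187, 186, 182, 151, 121, 110, 110, 112, 112, 111, 112, 112, 119, 143, 181, 185, 185, 185, 185, 185, 185, 185, 185, 185, 184, 179, 141, 77, 63, 61, 63, 93, 158, 135, 164, 130, 164, 163, 187, 196, 145]
400.7 [191, 192, 194, 219, 216, 143, 125, 82, 61, 58, 70, 128, 136, 128, 122, 119, 119, 121, 119, 82, 62, 58, 57, 58, 86, 129, 138, 131, 142]
[156, 137, 167, 129, 164, 161, 185, 193, 146, 98, 70, 63, 61, 63, 90, 149, 181, 183, 184, 184, 183, 184, 183, 184, 183, 177, 153, 129, 116, 109, 108, 109, 109, 109, 110, 114, 127, 153, 176, 177, 175, 175, 175, 174, 172, 171, 171, 171, 169, 156, 114, 64, 58, 58, 69, 130, 148, 137, 133, 132, 135, 147, 153, 155, 155]
```

Call:
shift_gripper(increments=[[[0.085, -0.313, -0.148, 0, 0, 0, 1.255], [0.085, -0.313, -0.148, 0, 0, 0, 1.255], [0.085, -0.313, -0.148, 0, 0, 0, 1.255], [0.085, -0.313, -0.148, 0, 0, 0, 1.255], [0.085, -0.313, -0.148, 0, 0, 0, 1.255], [0.085, -0.313, -0.148, 0, 0, 0, 1.255], [0.085, -0.313, -0.148, 0, 0, 0, 1.255], [0.085, -0.313, -0.148, 0, 0, 0, 1.255], [0.085, -0.313, -0.148, 0, 0, 0, 1.255], [0.085, -0.313, -0.148, 0, 0, 0, 1.255]]])

```text
time_s: 1.55
tool_pos: [0.4544, 0.3788, 0.2563]
eef_rot: [[0.001, 1.0, -0.0], [1.0, -0.001, 0.0], [0.0, -0.0, -1.0]]
ft_force: [-1.5, -0.2, 0.4]
width: 0.0847
gripper_force: 0.0
```

Run:
```python
from h import *
s=env.get_state(); print(np.round(s["tool_pos"],4),np.round(s["eef_rot"],3).tolist(),np.round(s["joint_positions"],2))
```

```text
[0.4544 0.3788 0.2563] [[0.001, 1.0, -0.0], [1.0, -0.001, 0.0], [0.0, -0.0, -1.0]] [-0.96  0.2   0.25  1.61 -0.05  1.34 -0.7 ]
```

Call:
shift_gripper(increments=[[[0.085, 0, 0, 0.06, 0, 0, 0], [0.085, 0, 0, 0.12, 0, 0, 0], [0.085, 0, 0, 0.16, 0, 0, 0], [0.085, 0, 0, 0.19, 0, 0, 0], [0.085, 0, 0, 0.205, 0, 0, 0], [0.085, 0, 0, 0.213, 0, 0, 0], [0.085, 0, 0, 0.213, 0, 0, 0], [0.03, 0, 0, 0.213, 0, 0, 0], [0.03, 0, 0, 0.213, 0, 0, 0], [0.03, 0, 0, 0.213, 0, 0, 0], [0.03, 0, 0, 0.213, 0, 0, 0], [0.03, 0, 0, 0.213, 0, 0, 0], [0.03, 0, 0, 0.213, 0, 0, 0]]])

```text
time_s: 3.18
tool_pos: [0.4559, 0.3787, 0.0445]
eef_rot: [[0.004, 1.0, 0.002], [1.0, -0.004, 0.002], [0.002, 0.002, -1.0]]
ft_force: [0.5, 1.0, 4.7]
width: 0.039
gripper_force: 63.2
```

Call:
shift_gripper(increments=[[[0.03, 0, 0, -0.02, 0, 0, 0], [0.03, 0, 0, -0.06, 0, 0, 0], [0.03, 0, 0, -0.11, 0, 0, 0], [0.03, 0, 0, -0.15, 0, 0, 0], [0.03, 0, 0, -0.17, 0, 0, 0], [0.03, 0, 0, -0.17, 0, 0, 0], [0.03, 0, 0, -0.17, 0, 0, 0], [0.03, 0, 0, -0.17, 0, 0, 0]]])

```text
time_s: 4.18
tool_pos: [0.4541, 0.3775, 0.2115]
eef_rot: [[0.004, 1.0, -0.002], [1.0, -0.004, -0.002], [-0.002, -0.002, -1.0]]
ft_force: [0.4, -0.9, -4.3]
width: 0.0388
gripper_force: 62.3
```

Run:
```python
from h import *
s=env.get_state(); print(np.round(s["torque"],3),np.round(s["ft_force"],2))
```

```text
[-0.003  0.007 -0.051] [ 0.43 -0.88 -4.27]
```

Call:
shift_gripper(increments=[[[0.03, 0, 0, -0.01, 0, 0.1, 0], [0.03, 0, 0, -0.01, 0, 0.25, 0], [0.03, 0, 0, -0.01, 0, 0.42, 0], [0.03, 0, 0, -0.01, 0, 0.54, 0], [0.03, 0, 0, -0.01, 0, 0.56, 0], [0.03, 0, 0, -0.01, 0, 0.56, 0], [0.03, 0, 0, -0.01, 0, 0.56, 0], [0.03, 0, 0, -0.01, 0, 0.56, 0], [0.03, 0, 0, -0.01, 0, 0.56, 0], [0.03, 0, 0, -0.01, 0, 0.56, 0]]])

```text
time_s: 5.42
tool_pos: [0.4549, 0.3784, 0.2234]
eef_rot: [[0.003, 1.0, 0.002], [0.847, -0.004, 0.531], [0.531, 0.0, -0.847]]
ft_force: [0.4, 0.4, -5.2]
width: 0.0388
gripper_force: 62.3
```

Run:
```python
from h import *
s=env.get_state(); print(np.round(s["torque"],3),np.round(s["joint_positions"],2))
f=grab("top"); a=f["image"][130:260,240:440]; g=grab("scene")["image"][80:240,260:440]
cv2.imwrite("pics/tiltL.png",np.hstack([cv2.resize(a,(400,260)),cv2.resize(g,(292,260))]))
```

```text
[-0.989 -0.013  0.009] [-0.75  0.05  0.3   1.94 -0.63  0.98 -0.15]
```

View pics/tiltL.png

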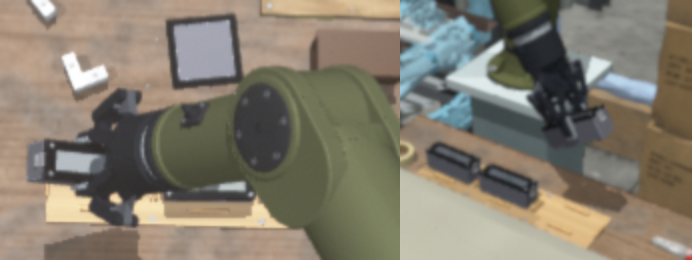

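Tipped view: the left case is held with its left end up near (60,160) of the crop, clear of the tray, and the other two cases still stand. Now back to level.

Call:
shift_gripper(increments=[[[0.03, 0, 0, 0, 0, -0.1, 0], [0.03, 0, 0, 0, 0, -0.25, 0], [0.03, 0, 0, 0, 0, -0.42, 0], [0.03, 0, 0, 0, 0, -0.54, 0], [0.03, 0, 0, 0, 0, -0.56, 0], [0.03, 0, 0, 0, 0, -0.56, 0], [0.03, 0, 0, 0, 0, -0.56, 0], [0.03, 0, 0, 0, 0, -0.56, 0]]], lines="2,4")

```text
tool_pos: [0.4555, 0.3769, 0.2235]
eef_rot: [[0.006, 1.0, 0.0], [1.0, -0.006, 0.001], [0.001, 0.0, -1.0]]
ft_force: [-0.2, -0.3, -5.0]
```

Run:
```python
from h import *
s=env.get_state(); print(np.round(s["torque"],3),np.round(s["joint_positions"],2))
```

```text
[ 0.085 -0.019 -0.054] [-0.93  0.21  0.23  1.66 -0.05  1.28 -0.7 ]
```

Call:
shift_gripper(increments=[[[0.03, 0, 0, 0, 0, -0.1, 0], [0.03, 0, 0, 0, 0, -0.25, 0], [0.03, 0, 0, 0, 0, -0.42, 0], [0.03, 0, 0, 0, 0, -0.54, 0], [0.03, 0, 0, 0, 0, -0.56, 0], [0.03, 0, 0, 0, 0, -0.56, 0], [0.03, 0, 0, 0, 0, -0.56, 0], [0.03, 0, 0, 0, 0, -0.56, 0], [0.03, 0, 0, 0, 0, -0.56, 0], [0.03, 0, 0, 0, 0, -0.56, 0]]], lines="2,4")

```text
tool_pos: [0.455, 0.378, 0.2236]
eef_rot: [[0.004, 1.0, -0.002], [0.848, -0.004, -0.531], [-0.531, 0.0, -0.848]]
ft_force: [-0.0, -0.1, -4.0]
```

Run:
```python
from h import *
s=env.get_state(); print(np.round(s["torque"],3),np.round(s["joint_positions"],2))
```

```text
[ 0.96   0.019 -0.004] [-1.09  0.51  0.24  1.37  0.24  1.7  -0.88]
```

Call:
shift_gripper(increments=[[[0.03, 0, 0, 0, 0, 0.1, 0], [0.03, 0, 0, 0, 0, 0.25, 0], [0.03, 0, 0, 0, 0, 0.42, 0], [0.03, 0, 0, 0, 0, 0.54, 0], [0.03, 0, 0, 0, 0, 0.56, 0], [0.03, 0, 0, 0, 0, 0.56, 0], [0.03, 0, 0, 0, 0, 0.56, 0], [0.03, 0, 0, 0, 0, 0.56, 0]]], lines="2,4")

```text
tool_pos: [0.4544, 0.3792, 0.2227]
eef_rot: [[0.002, 1.0, -0.001], [1.0, -0.002, -0.001], [-0.001, -0.001, -1.0]]
ft_force: [-0.3, -0.1, -4.0]
```

Run:
```python
from h import *
for _ in range(6):
    f=grab("top"); s=env.get_state(); print(np.round(s["torque"],3))
```

```text
[-0.084 -0.029 -0.021]
[-0.132  0.057 -0.058]
[-0.068 -0.017 -0.054]
[-0.054 -0.008  0.055]
[-0.05  -0.06   0.014]
[-0.038 -0.026  0.015]
```

Call:
shift_gripper(increments=[[[0.03, 0, 0, 0.03, 0, 0, 0], [0.03, 0, 0, 0.08, 0, 0, 0], [0.03, 0, 0, 0.12, 0, 0, 0], [0.03, 0, 0, 0.15, 0, 0, 0], [0.03, 0, 0, 0.165, 0, 0, 0], [0.03, 0, 0, 0.175, 0, 0, 0], [0.03, 0, 0, 0.18, 0, 0, 0], [0.03, 0, 0, 0.18, 0, 0, 0], [0.03, 0, 0, 0.18, 0, 0, 0], [0.085, 0, 0, 0.18, 0, 0, 0], [0.085, 0, 0, 0.18, 0, 0, 0], [0.085, 0, 0, 0.18, 0, 0, 0], [0.085, 0, 0, 0.18, 0, 0, 0], [0.085, 0, 0, 0.18, 0, 0, 0]]])

```text
time_s: 10.82
tool_pos: [0.455, 0.3782, 0.0433]
eef_rot: [[0.004, 1.0, 0.0], [1.0, -0.004, 0.0], [0.0, 0.0, -1.0]]
ft_force: [0.1, -0.2, -1.3]
width: 0.0848
gripper_force: 0.0
```

Call:
shift_gripper(increments=[[[0.085, 0, 0, -0.03, 0, 0, 0], [0.085, 0, 0, -0.08, 0, 0, 0], [0.085, 0, 0, -0.13, 0, 0, 0], [0.085, -0.06, 0, -0.13, 0, 0, 0], [0.085, -0.12, 0, -0.13, 0, 0, 0], [0.085, -0.132, 0, -0.13, 0, 0, 0], [0.085, -0.132, 0, -0.13, 0, 0, 0], [0.085, -0.132, 0, -0.13, 0, 0, 0]]])

```text
time_s: 11.82
tool_pos: [0.4542, 0.2481, 0.1734]
eef_rot: [[0.002, 1.0, 0.0], [1.0, -0.002, 0.001], [0.001, 0.0, -1.0]]
ft_force: [-1.1, 0.1, 0.2]
width: 0.0851
gripper_force: 0.0
```

Run:
```python
from h import *
f=grab("top"); a=f["image"][190:255,240:440]; g=grab("scene")["image"][140:245,260:410]
cv2.imwrite("pics/aftL.png",np.vstack([cv2.resize(a,(600,195),interpolation=2),cv2.resize(g,(570,399),interpolation=2)[:, :].copy() if 0 else cv2.resize(g,(600,400),interpolation=2)]))
```

```text
(no output)
```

View pics/aftL.png

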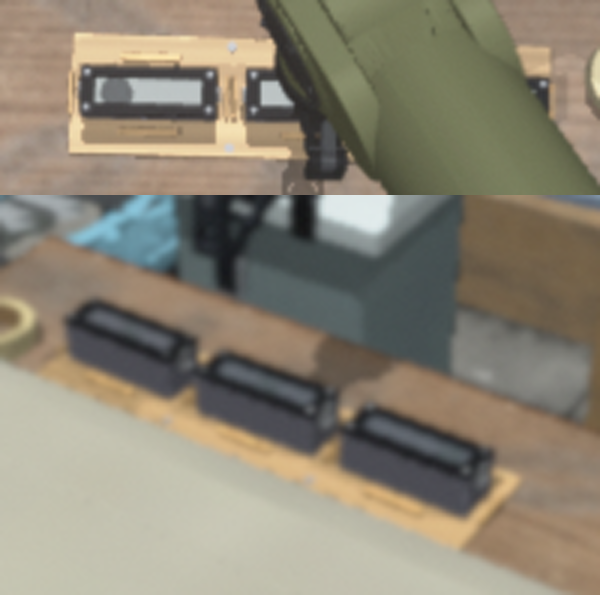

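The left case stands in its nest and its insert has moved to the left end, at about (117,92) in the crop, where it started just right of the middle. So the left case is the loose one. The middle and right cases still have to be rocked.

Call:
shift_gripper(increments=[[[0.085, 0, 0, 0.05, 0, 0, 0], [0.085, 0, 0, 0.09, 0, 0, 0], [0.085, 0, 0, 0.12, 0, 0, 0], [0.085, 0, 0, 0.13, 0, 0, 0], [0.085, 0, 0, 0.13, 0, 0, 0], [0.03, 0, 0, 0.13, 0, 0, 0], [0.03, 0, 0, 0.13, 0, 0, 0], [0.03, 0, 0, 0.13, 0, 0, 0], [0.03, 0, 0, 0.13, 0, 0, 0], [0.03, 0, 0, 0.13, 0, 0, 0], [0.03, 0, 0, 0.13, 0, 0, 0], [0.03, 0, 0, 0.12, 0, 0, 0], [0.03, 0, 0, 0.07, 0, 0, 0], [0.03, 0, 0, 0.02, 0, 0, 0], [0.03, 0, 0, -0.03, 0, 0, 0], [0.03, 0, 0, -0.05, 0, 0, 0], [0.03, 0, 0, -0.05, 0, 0, 0], [0.03, 0, 0, -0.05, 0, 0, 0], [0.03, 0, 0, -0.05, 0, 0, 0]]])

```text
time_s: 14.3
tool_pos: [0.4534, 0.2456, 0.2214]
eef_rot: [[0.004, 1.0, -0.003], [1.0, -0.004, -0.002], [-0.002, -0.003, -1.0]]
ft_force: [0.1, 0.0, -5.2]
width: 0.0394
gripper_force: 62.8
```

Call:
shift_gripper(increments=[[[0.03, 0, 0, 0, 0, 0.1, 0], [0.03, 0, 0, 0, 0, 0.25, 0], [0.03, 0, 0, 0, 0, 0.42, 0], [0.03, 0, 0, 0, 0, 0.54, 0], [0.03, 0, 0, 0, 0, 0.56, 0], [0.03, 0, 0, 0, 0, 0.56, 0], [0.03, 0, 0, 0, 0, 0.56, 0], [0.03, 0, 0, 0, 0, 0.56, 0], [0.03, 0, 0, 0, 0, 0.56, 0], [0.03, 0, 0, 0, 0, 0.56, 0]]])

```text
time_s: 15.55
tool_pos: [0.4544, 0.2464, 0.2234]
eef_rot: [[0.003, 1.0, 0.002], [0.847, -0.003, 0.531], [0.531, 0.0, -0.847]]
ft_force: [0.2, -0.5, -4.3]
width: 0.0394
gripper_force: 62.7
```

```bash
python3 -c "
from h import *
s=env.get_state();print(np.round(s['torque'],3),np.round(s['joint_positions'],2))"
```

```text
[-1.122  0.003  0.035] [-0.66 -0.04  0.45  2.03 -0.6   1.1   0.05]
```

Call:
shift_gripper(increments=[[[0.03, 0, 0, 0, 0, -0.1, 0], [0.03, 0, 0, 0, 0, -0.25, 0], [0.03, 0, 0, 0, 0, -0.42, 0], [0.03, 0, 0, 0, 0, -0.54, 0], [0.03, 0, 0, 0, 0, -0.56, 0], [0.03, 0, 0, 0, 0, -0.56, 0], [0.03, 0, 0, 0, 0, -0.56, 0], [0.03, 0, 0, 0, 0, -0.56, 0]]], lines="2,4")

```text
tool_pos: [0.4547, 0.245, 0.2234]
eef_rot: [[0.006, 1.0, -0.0], [1.0, -0.006, 0.001], [0.001, -0.0, -1.0]]
ft_force: [0.1, -0.5, -5.1]
```

```bash
python3 -c "
from h import *
T=[]
for _ in range(5): grab('top'); T.append(env.get_state()['torque'])
print(np.mean(T,0).round(3))"
```

```text
[0.019 0.022 0.004]
```

Call:
shift_gripper(increments=[[[0.03, 0, 0, 0, 0, -0.1, 0], [0.03, 0, 0, 0, 0, -0.25, 0], [0.03, 0, 0, 0, 0, -0.42, 0], [0.03, 0, 0, 0, 0, -0.54, 0], [0.03, 0, 0, 0, 0, -0.56, 0], [0.03, 0, 0, 0, 0, -0.56, 0], [0.03, 0, 0, 0, 0, -0.56, 0], [0.03, 0, 0, 0, 0, -0.56, 0], [0.03, 0, 0, 0, 0, -0.56, 0], [0.03, 0, 0, 0, 0, -0.56, 0]]], lines="2,4")

```text
tool_pos: [0.4545, 0.246, 0.2236]
eef_rot: [[0.004, 1.0, -0.002], [0.848, -0.004, -0.531], [-0.531, 0.0, -0.848]]
ft_force: [-0.2, 0.3, -5.1]
```

```bash
python3 -c "
from h import *
s=env.get_state();print(np.round(s['torque'],3),np.round(s['joint_positions'],2))"
```

```text
[1.085 0.033 0.016] [-0.96  0.31  0.21  1.64  0.33  1.59 -0.82]
```

Call:
shift_gripper(increments=[[[0.03, 0, 0, 0, 0, 0.1, 0], [0.03, 0, 0, 0, 0, 0.25, 0], [0.03, 0, 0, 0, 0, 0.42, 0], [0.03, 0, 0, 0, 0, 0.54, 0], [0.03, 0, 0, 0, 0, 0.56, 0], [0.03, 0, 0, 0, 0, 0.56, 0], [0.03, 0, 0, 0, 0, 0.56, 0], [0.03, 0, 0, 0, 0, 0.56, 0]]], lines="1,4")

```text
time_s: 19.05
tool_pos: [0.454, 0.2472, 0.2228]
eef_rot: [[0.002, 1.0, -0.001], [1.0, -0.002, -0.001], [-0.001, -0.001, -1.0]]
ft_force: [0.5, -0.7, -4.6]
```

```bash
python3 -c "
from h import *
T=[]
for _ in range(5): grab('top'); T.append(env.get_state()['torque'])
print(np.mean(T,0).round(3))"
```

```text
[ 0.009 -0.006  0.006]
```

The middle case's moment stays the same after each tip, so its insert is jammed. Next I set it back and move to the right nest.

Call:
shift_gripper(increments=[[[0.03, 0, 0, 0.03, 0, 0, 0], [0.03, 0, 0, 0.08, 0, 0, 0], [0.03, 0, 0, 0.12, 0, 0, 0], [0.03, 0, 0, 0.15, 0, 0, 0], [0.03, 0, 0, 0.165, 0, 0, 0], [0.03, 0, 0, 0.175, 0, 0, 0], [0.03, 0, 0, 0.18, 0, 0, 0], [0.03, 0, 0, 0.18, 0, 0, 0], [0.03, 0, 0, 0.18, 0, 0, 0], [0.085, 0, 0, 0.18, 0, 0, 0], [0.085, 0, 0, 0.18, 0, 0, 0], [0.085, 0, 0, 0.18, 0, 0, 0], [0.085, 0, 0, 0.18, 0, 0, 0], [0.085, 0, 0, 0.18, 0, 0, 0]]])

```text
time_s: 21.05
tool_pos: [0.4545, 0.2462, 0.0433]
eef_rot: [[0.004, 1.0, 0.0], [1.0, -0.004, 0.0], [0.0, 0.0, -1.0]]
ft_force: [0.1, -0.7, 0.8]
width: 0.0851
gripper_force: 0.0
```

Call:
shift_gripper(increments=[[[0.085, 0, 0, -0.03, 0, 0, 0], [0.085, 0, 0, -0.08, 0, 0, 0], [0.085, 0, 0, -0.13, 0, 0, 0], [0.085, -0.06, 0, -0.13, 0, 0, 0], [0.085, -0.12, 0, -0.13, 0, 0, 0], [0.085, -0.135, 0, -0.13, 0, 0, 0], [0.085, -0.135, 0, -0.13, 0, 0, 0], [0.085, -0.135, 0, -0.13, 0, 0, 0]]])

```text
time_s: 22.05
tool_pos: [0.4538, 0.1129, 0.1733]
eef_rot: [[0.002, 1.0, 0.0], [1.0, -0.002, 0.001], [0.001, 0.0, -1.0]]
ft_force: [-0.3, 0.0, 0.4]
width: 0.0849
gripper_force: 0.0
```

Run:
```python
from h import *
f=grab("top"); a=f["image"][190:255,240:440]; g=grab("scene")["image"][140:245,260:410]
cv2.imwrite("pics/aftM.png",np.vstack([cv2.resize(a,(600,195),interpolation=2),cv2.resize(g,(600,400),interpolation=2)]))
```

```text
(no output)
```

View pics/aftM.png

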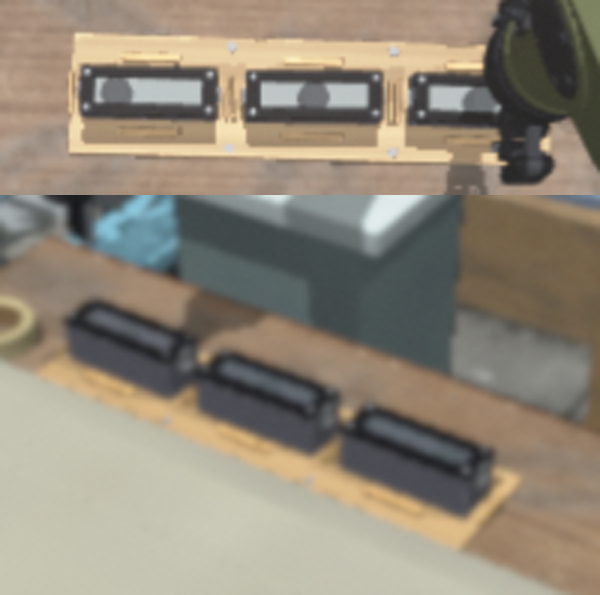

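All three cases stand in their nests, and the middle one's insert is still central at (313,95). Next I take the right case, lift it and carry it left, away from the rack, before rocking it.

Call:
shift_gripper(increments=[[[0.085, 0, 0, 0.05, 0, 0, 0], [0.085, 0, 0, 0.09, 0, 0, 0], [0.085, 0, 0, 0.12, 0, 0, 0], [0.085, 0, 0, 0.13, 0, 0, 0], [0.085, 0, 0, 0.13, 0, 0, 0], [0.03, 0, 0, 0.13, 0, 0, 0], [0.03, 0, 0, 0.13, 0, 0, 0], [0.03, 0, 0, 0.13, 0, 0, 0], [0.03, 0, 0, 0.13, 0, 0, 0], [0.03, 0, 0, 0.13, 0, 0, 0], [0.03, 0, 0, 0.13, 0, 0, 0], [0.03, 0, 0, 0.12, 0, 0, 0], [0.03, 0, 0, 0.07, 0, 0, 0], [0.03, 0, 0, 0.02, 0, 0, 0], [0.03, 0, 0, -0.03, 0, 0, 0], [0.03, 0, 0, -0.05, 0, 0, 0], [0.03, 0, 0, -0.05, 0, 0, 0]]])

```text
time_s: 24.28
tool_pos: [0.4543, 0.1112, 0.2245]
eef_rot: [[0.004, 1.0, 0.002], [1.0, -0.004, 0.001], [0.001, 0.002, -1.0]]
ft_force: [-0.3, -0.2, -4.7]
width: 0.0393
gripper_force: 62.7
```

Call:
shift_gripper(increments=[[[0.03, 0.01, 0, 0, 0, 0, 0], [0.03, 0.04, 0, 0, 0, 0, 0], [0.03, 0.08, 0, 0, 0, 0, 0], [0.03, 0.12, 0, 0, 0, 0, 0], [0.03, 0.135, 0, 0, 0, 0, 0], [0.03, 0.135, 0, 0, 0, 0, 0], [0.03, 0.135, 0, 0, 0, 0, 0], [0.03, 0.135, 0, 0, 0, 0.1, 0], [0.03, 0.135, 0, 0, 0, 0.25, 0], [0.03, 0.135, 0, 0, 0, 0.42, 0], [0.03, 0.135, 0, 0, 0, 0.54, 0], [0.03, 0.135, 0, 0, 0, 0.56, 0], [0.03, 0.135, 0, 0, 0, 0.56, 0], [0.03, 0.135, 0, 0, 0, 0.56, 0], [0.03, 0.135, 0, 0, 0, 0.56, 0], [0.03, 0.135, 0, 0, 0, 0.56, 0], [0.03, 0.135, 0, 0, 0, 0.56, 0]]])

```text
time_s: 26.4
tool_pos: [0.4544, 0.2464, 0.2234]
eef_rot: [[0.003, 1.0, 0.002], [0.847, -0.003, 0.531], [0.531, 0.0, -0.847]]
ft_force: [0.6, 0.3, -4.8]
width: 0.0393
gripper_force: 62.6
```

Call:
shift_gripper(increments=[[[0.03, 0, 0, 0, 0, -0.1, 0], [0.03, 0, 0, 0, 0, -0.25, 0], [0.03, 0, 0, 0, 0, -0.42, 0], [0.03, 0, 0, 0, 0, -0.54, 0], [0.03, 0, 0, 0, 0, -0.56, 0], [0.03, 0, 0, 0, 0, -0.56, 0], [0.03, 0, 0, 0, 0, -0.56, 0], [0.03, 0, 0, 0, 0, -0.56, 0]]], lines="2,4")

```text
tool_pos: [0.4547, 0.245, 0.2234]
eef_rot: [[0.006, 1.0, -0.0], [1.0, -0.006, 0.001], [0.001, -0.0, -1.0]]
ft_force: [-0.2, -0.0, -4.5]
```

```bash
python3 -c "
from h import *
T=[]
for _ in range(5): grab('top'); T.append(env.get_state()['torque'])
print(np.mean(T,0).round(3))"
```

```text
[ 0.019  0.002 -0.015]
```

Call:
shift_gripper(increments=[[[0.03, 0, 0, 0, 0, -0.1, 0], [0.03, 0, 0, 0, 0, -0.25, 0], [0.03, 0, 0, 0, 0, -0.42, 0], [0.03, 0, 0, 0, 0, -0.54, 0], [0.03, 0, 0, 0, 0, -0.56, 0], [0.03, 0, 0, 0, 0, -0.56, 0], [0.03, 0, 0, 0, 0, -0.56, 0], [0.03, 0, 0, 0, 0, -0.56, 0], [0.03, 0, 0, 0, 0, -0.56, 0], [0.03, 0, 0, 0, 0, -0.56, 0]]], lines="2,4")

```text
tool_pos: [0.4545, 0.246, 0.2235]
eef_rot: [[0.004, 1.0, -0.002], [0.848, -0.004, -0.531], [-0.531, 0.0, -0.848]]
ft_force: [0.2, 0.0, -4.2]
```

```bash
python3 -c "
from h import *
s=env.get_state();print(np.round(s['torque'],3),np.round(s['joint_positions'],2))"
```

```text
[ 1.046 -0.027  0.01 ] [-0.94  0.31  0.18  1.64  0.34  1.6  -0.82]
```

Now level again, then back to the right nest and down.

Call:
shift_gripper(increments=[[[0.03, 0, 0, 0, 0, 0.1, 0], [0.03, 0, 0, 0, 0, 0.25, 0], [0.03, 0, 0, 0, 0, 0.42, 0], [0.03, 0, 0, 0, 0, 0.54, 0], [0.03, 0, 0, 0, 0, 0.56, 0], [0.03, 0, 0, 0, 0, 0.56, 0], [0.03, 0, 0, 0, 0, 0.56, 0], [0.03, 0, 0, 0, 0, 0.56, 0]]], lines="1,4")

```text
time_s: 29.9
tool_pos: [0.4541, 0.2472, 0.2228]
eef_rot: [[0.002, 1.0, -0.001], [1.0, -0.002, -0.001], [-0.001, -0.001, -1.0]]
ft_force: [-0.4, -0.5, -4.0]
```

```bash
python3 -c "
from h import *
T=[]
for _ in range(5): grab('top'); T.append(env.get_state()['torque'])
print(np.mean(T,0).round(3))"
```

```text
[0.012 0.013 0.017]
```

Call:
shift_gripper(increments=[[[0.03, -0.01, 0, 0, 0, 0, 0], [0.03, -0.04, 0, 0, 0, 0, 0], [0.03, -0.08, 0, 0, 0, 0, 0], [0.03, -0.12, 0, 0, 0, 0, 0], [0.03, -0.135, 0, 0, 0, 0, 0], [0.03, -0.135, 0, 0, 0, 0, 0], [0.03, -0.135, 0, 0, 0, 0, 0], [0.03, -0.135, 0, 0.03, 0, 0, 0], [0.03, -0.135, 0, 0.08, 0, 0, 0], [0.03, -0.135, 0, 0.12, 0, 0, 0], [0.03, -0.135, 0, 0.14, 0, 0, 0], [0.03, -0.135, 0, 0.14, 0, 0, 0], [0.03, -0.135, 0, 0.14, 0, 0, 0]]])

```text
time_s: 31.78
tool_pos: [0.4547, 0.1123, 0.0843]
eef_rot: [[0.003, 1.0, 0.002], [1.0, -0.003, 0.001], [0.001, 0.002, -1.0]]
ft_force: [-0.1, -0.2, -2.8]
width: 0.0387
gripper_force: 62.3
```

Call:
shift_gripper(increments=[[[0.03, 0, 0, 0.02, 0, 0, 0], [0.03, 0, 0, 0.033, 0, 0, 0], [0.03, 0, 0, 0.04, 0, 0, 0], [0.03, 0, 0, 0.04, 0, 0, 0], [0.03, 0, 0, 0.04, 0, 0, 0], [0.085, 0, 0, 0.04, 0, 0, 0], [0.085, 0, 0, 0.04, 0, 0, 0], [0.085, 0, 0, 0.04, 0, 0, 0], [0.085, 0, 0, 0.04, 0, 0, 0], [0.085, 0, 0, 0.04, 0, 0, 0]]])

```text
time_s: 33.02
tool_pos: [0.4539, 0.1112, 0.0433]
eef_rot: [[0.004, 1.0, 0.0], [1.0, -0.004, 0.0], [0.0, 0.0, -1.0]]
ft_force: [0.1, -0.2, 0.3]
width: 0.0849
gripper_force: 0.0
```

Call:
shift_gripper(increments=[[[0.085, 0, 0, -0.03, 0, 0, 0], [0.085, 0, 0, -0.08, 0, 0, 0], [0.085, 0, 0, -0.13, 0, 0, 0], [0.085, 0.06, 0, -0.13, 0, 0, 0], [0.085, 0.12, 0, -0.13, 0, 0, 0], [0.085, 0.18, 0, -0.13, 0, 0, 0], [0.085, 0.24, 0, -0.13, 0, 0, 0], [0.085, 0.267, 0, -0.13, 0, 0, 0], [0.085, 0.267, 0, -0.13, 0, 0, 0], [0.085, 0.267, 0, -0.13, 0, 0, 0]]])

```text
time_s: 34.28
tool_pos: [0.4553, 0.3768, 0.173]
eef_rot: [[0.005, 1.0, -0.0], [1.0, -0.005, -0.001], [-0.001, -0.0, -1.0]]
ft_force: [-0.1, -0.7, 0.3]
width: 0.0851
gripper_force: 0.0
```

Run:
```python
from h import *
f=grab("top"); a=f["image"][190:255,240:440]; g=grab("scene")["image"][140:245,260:410]
cv2.imwrite("pics/aftR.png",np.vstack([cv2.resize(a,(600,195),interpolation=2),cv2.resize(g,(600,400),interpolation=2)]))
```

```text
(no output)
```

View pics/aftR.png

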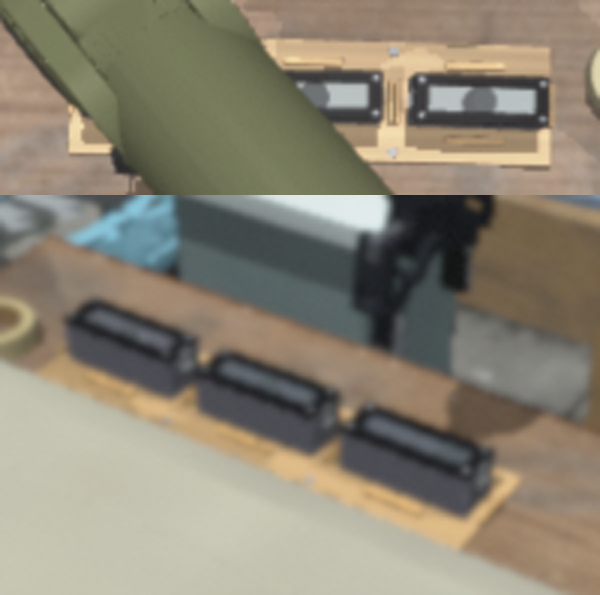

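The right case is back with its insert central at (480,100), so it is jammed too. Now I take the left (loose) case over the pad.

Call:
shift_gripper(increments=[[[0.085, 0, 0, 0.05, 0, 0, 0], [0.085, 0, 0, 0.09, 0, 0, 0], [0.085, 0, 0, 0.12, 0, 0, 0], [0.085, 0, 0, 0.13, 0, 0, 0], [0.085, 0, 0, 0.13, 0, 0, 0], [0.03, 0, 0, 0.13, 0, 0, 0], [0.03, 0, 0, 0.13, 0, 0, 0], [0.03, 0, 0, 0.13, 0, 0, 0], [0.03, 0, 0, 0.13, 0, 0, 0], [0.03, 0, 0, 0.13, 0, 0, 0], [0.03, 0, 0, 0.13, 0, 0, 0], [0.03, 0, 0, 0.12, 0, 0, 0], [0.03, 0, 0, 0.08, 0, 0, 0], [0.03, 0, 0, 0.03, 0, 0, 0], [0.03, 0, 0, 0, 0, 0, 0], [0.03, 0, 0, -0.015, 0, 0, 0], [0.03, 0, 0, -0.015, 0, 0, 0]]])

```text
time_s: 36.5
tool_pos: [0.4548, 0.3781, 0.1883]
eef_rot: [[0.004, 1.0, 0.0], [1.0, -0.004, 0.0], [0.0, 0.0, -1.0]]
ft_force: [-0.7, -0.2, -4.4]
width: 0.0396
gripper_force: 62.3
```

Call:
shift_gripper(increments=[[[0.03, -0.005, 0.01, 0, 0, 0, 0], [0.03, -0.015, 0.025, 0, 0, 0, 0], [0.03, -0.03, 0.045, 0, 0, 0, 0], [0.03, -0.045, 0.065, 0, 0, 0, 0], [0.03, -0.06, 0.085, 0, 0, 0, 0], [0.03, -0.075, 0.105, 0, 0, 0, 0], [0.03, -0.09, 0.125, 0, 0, 0, 0], [0.03, -0.105, 0.145, 0, 0, 0, 0], [0.03, -0.117, 0.16, 0, 0, 0, 0], [0.03, -0.124, 0.17, 0, 0, 0, 0], [0.03, -0.127, 0.174, 0, 0, 0, 0], [0.03, -0.127, 0.174, 0, 0, 0, 0], [0.03, -0.127, 0.174, 0, 0, 0, 0], [0.03, -0.127, 0.174, 0, 0, 0, 0], [0.03, -0.127, 0.174, 0, 0, 0, 0]]])

```text
time_s: 38.38
tool_pos: [0.6282, 0.2509, 0.1885]
eef_rot: [[0.003, 1.0, 0.0], [1.0, -0.003, 0.0], [0.0, 0.0, -1.0]]
ft_force: [-0.0, -0.2, -3.8]
width: 0.0393
gripper_force: 62.2
```

Run:
```python
from h import *
f=grab("top"); a=f["image"][60:260,240:480]
cv2.imwrite("pics/end.png",cv2.resize(a,(720,600),interpolation=2))
T=[]
for _ in range(8): grab('top'); T.append(env.get_state()['torque'])
print(np.mean(T,0).round(3))
```

```text
[-0.069 -0.004  0.021]
```

View pics/end.png

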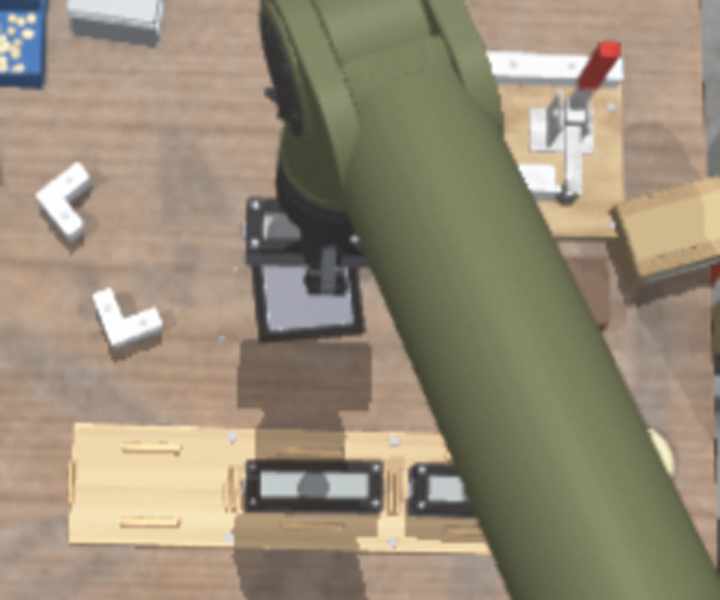

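The case is held level over the pad, with its left end at (250,230) in the crop. The moment of -0.069 Nm shows the insert is still at that end. The other two cases stand in their nests.

```bash
python3 -c "
from station import env
print(env.hand_in())"
```

```text
the job is handed in; nothing more can be done
None
```

I rocked all three cases in order and handed the job in: the case from the left nest rattles, and the arm is holding it level over the middle of the pad, underside about 15 cm up, with the other two back in their own nests and the tools and offcuts left alone; the hand-in returned no verdict.

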